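# Collect the cast bars from the caster's catch tray

### The arm

A 6-joint arm with a two-finger parallel gripper is mounted at the origin on the work surface. World frame = base frame: x ahead of the robot, y to its left, z up, the work surface at z = 0. Lengths are in m, angles in rad, forces in N, time in s.
With the tool pointing down it reaches from about 0.275 to 0.825 m from the base axis. Payload 5.2 kg.
Tool frame: the origin (TCP) lies midway between the tips of the shut fingers; the grasp point (between the pads) lies 19 mm behind it; z points along the fingers, y is the line along which they close (so a half turn about z gives the same grasp; the last joint's range is limited). The gripper opens to 93 mm and grips with 3 to 60 N. Pads are 15 mm wide; open, the fingers measure 128 mm over their backs; the gripper's body (75 mm by 188 mm) begins 65 mm behind the grasp point.
Start: joints at [-1.33, 0.259, 1.535, -0, 1.348, -0.203], TCP at [0.236, -0.497, 0.219] pointing down, gripper open.
Joint ranges: [-3.14, 3.14], [-0.91, 2.08], [0.19, 2.58], [-1.22, 4.36], [0.22, 2.71], [-3.12, 3.12]. Speed limits (rad/s): [2.57, 2.57, 3.14, 3.14, 3.14, 3.14].

### API

Orientations are given as a unit quaternion [x, y, z, w].
In Python, from plant import status, vision, arm gives the robot as it stands.
- The arm moves only by the tool jog_arm, never from a script. Its argument "plan" is a list that holds one entry, the list of rows, each a list of 7 numbers: the opening, from 0 (shut) to 1 (fully open), then the shift along the tool's x, y, z in mm, then the turn, a rotation vector about the tool's x, y, z in degrees. A call has 1 to 8 rows; each row is the pose to reach, as a shift and turn from the pose commanded when the call began, along the tool's axes at that moment; what a row does not reach only later rows make up. A row lasts 1/10 s, in which the tool goes at most 50 mm and 8.59 degrees, less where a joint would pass 70% of its speed; a pose out of reach is approached as far as the arm can. A call with a gripper value outside its range is refused whole. The fingers move at their own pace and stop on an object; "grip_force" is the grip in N (left out, the last holds). Time passes only in rows, so rows that repeat a pose let the fingers close. It gives the time, the measured TCP pose, the force, the opening and the grip force at its end, in the units of the state.
- status.get_obs(): the state, without advancing time (a new reading comes with each control period).
- vision.snapshot(name): name is "side" or "top"; returns a dict with "frame" (400x640x3 uint8, red, green, blue), "fx", "fy", "cx", "cy" (pixels), "camera_from_world" (4x4, takes a point from world to camera coordinates). Camera axes: x right, y up, looking along -z (the intrinsics and any distortion apply to the point x, -y, -z); pixel columns grow to the right and rows downward; lengths in m; the calibration is good to about 2 mm. A picture is of the moment at which its call begins. There is no depth.
- arm.hand_in(): hands the job in; it is judged then, once.
The state is a dict: "t": time; "joint_positions": joint angles; "joint_velocities": joint speeds; "joint_torque": joint torques, N m; "tool_pos": TCP position; "ee_rot": TCP orientation; "wrist_force": force on the tool from outside, world axes, zero at the start; "moment": the same for the moment, N m; "finger_gap": opening from 0.0 (shut) to 1.0 (fully open); "gripper_force": force on a finger pad.
Only numpy, scipy, OpenCV 4.12 (cv2) and the standard library are available. Lean on these libraries where they do the work, as an engineer would, in place of code of your own. Each camera call takes 0.05 s, during which the arm holds its last target. There are 200 camera calls.

### The job

Pull the catch tray out from under the caster's clear guard and move the two brass bars into the grey tote: one in each compartment, lying flat and lengthways, set down gently and not dropped. Leave the mushroom-shaped piece of scrap in the tray and slide the tray fully home again. Do not disturb the hammer, jar and pen cup.

Things in the scene. Friction and masses are not known exactly. Their poses are not given: they have to be found in the camera images.
- caster: grey bench ingot caster, fixed, 310 wide (x) by 310 deep. Origin on the bench under the middle of its front. The front looks along its own +y axis; the machine lies on its -y side. From y 0 to -180 a flat clear guard (top 66 above the bench) roofs the catch bay; behind that stands the body, up to 277 high.
- tray (a joint): aluminium catch tray, a light drawer: 0 = fully home in the caster, grows to 0.17 m as it slides out along the caster's +y axis; stays where it is left (about 2 N to move). It starts home or up to 30 mm out. Its steel front panel, 286 wide and 8 thick, reaches 54 above the bench and lies flush with the caster's front when home.
- tray_knob (a point): top centre of the tray's handle: a black upright round post, 22 in diameter, top 82 above the bench, free to grip over its upper 55 mm. It stands 70 in front of the panel's outer face, joined to it by a bracket 30 wide, top 24 above the bench. y axis = the way the tray slides out.
- tray_floor (a point): centre of the tray's inner floor, 12 above the bench. Inside 272 wide (x) by 158 deep (y); the two side walls and the back wall stand 14 above the floor, the front panel 42. x and y axes as the caster's. The bars and the scrap lie in a row across it about 80 apart, in any order, with the bars pointing roughly along y.
- bar_a: plain cast brass bar, 110 long (own x) by 24 wide (y) by 20 high (z), 0.3 to 0.6 kg, identical to bar_b. Origin at the centre of its underside.
- bar_b: plain cast brass bar, 110 long (own x) by 24 wide (y) by 20 high (z), 0.3 to 0.6 kg, identical to bar_a. Origin at the centre of its underside.
- scrap: casting scrap of the same brass, mushroom-shaped: a round foot 48 in diameter with a stem 16 in diameter, 36 high in all. Origin at the centre of its underside. To stay in the tray.
- tote: loose grey plastic tote, 0.9 kg, outside 164 long (x) by 218 wide (y), rim 34 high, floor and walls 5 thick; a middle wall along x, 26 high, parts it into two compartments, each 154 long (x) by 101 wide (y) inside. Origin at the centre of its underside.
- tote_bay1 (a point): centre of the floor (5 above the bench) of the tote's compartment on its +y side; axes as the tote's
- tote_bay2 (a point): centre of the floor (5 above the bench) of the tote's compartment on its -y side; axes as the tote's
- pen_cup: clear round cup, 72 in diameter and 85 high, with pens up to 145 high. Origin at the centre of its underside. Leave alone.
- jar: amber glass jar with a black cap, 64 in diameter, 75 high. Origin at the centre of its underside. Leave alone.
- hammer: hammer lying on the bench, about 260 long, handle to its own -x. Leave alone.

How it is judged:
On the way, in this order (a step that is already met when the one before it is completed fails the run):
1. the tray is drawn out at least 90 mm (value of joint tray above 0.09 m), for 0.1 s.
2. both bars lie flat, lengthways and released in the tote, one in each compartment (angle between the x axis of each of bar_a, bar_b and the x axis of tote, either way round below 0.35 rad and angle between each of bar_a, bar_b's own z axis and vertical below 0.12 rad and linear speed of each of bar_a, bar_b below 0.03 m/s and not (contact force between the fingers and bar_a above 0.3 N) and not (contact force between the fingers and bar_b above 0.3 N) and ((x of bar_a in the frame of tote_bay1 between -0.03 and 0.03 m and y of bar_a in the frame of tote_bay1 between -0.045 and 0.045 m and z of bar_a in the frame of tote_bay1 between -0.005 and 0.006 m and x of bar_b in the frame of tote_bay2 between -0.03 and 0.03 m and y of bar_b in the frame of tote_bay2 between -0.045 and 0.045 m and z of bar_b in the frame of tote_bay2 between -0.005 and 0.006 m) or (x of bar_a in the frame of tote_bay2 between -0.03 and 0.03 m and y of bar_a in the frame of tote_bay2 between -0.045 and 0.045 m and z of bar_a in the frame of tote_bay2 between -0.005 and 0.006 m and x of bar_b in the frame of tote_bay1 between -0.03 and 0.03 m and y of bar_b in the frame of tote_bay1 between -0.045 and 0.045 m and z of bar_b in the frame of tote_bay1 between -0.005 and 0.006 m))), for 0.2 s.
At the end, for the whole second after the job is handed in: One bar in each compartment: flat on its floor (0.12 rad, 6 mm), within 0.35 rad of the tote's length and 30 mm lengthways, 45 mm crossways of the compartment's centre; tote level (0.05 rad); scrap inside the tray; tray home to 8 mm; bars and scrap at rest (0.03 m/s) (all of step 2 and angle between tote's own z axis and vertical below 0.05 rad and value of joint tray between -0.01 and 0.008 m and x of scrap in the frame of tray_floor between -0.14 and 0.14 m and y of scrap in the frame of tray_floor between -0.085 and 0.085 m and z of scrap in the frame of tray_floor between -0.005 and 0.03 m and linear speed of scrap below 0.03 m/s); the robot touches nothing.
It fails at once if a bar is dropped or thrown: it moves faster than 0.7 m/s (a fall of 25 mm) while the fingers do not touch it ((linear speed of bar_a above 0.7 m/s and contact force between the fingers and bar_a below 0.1 N) or (linear speed of bar_b above 0.7 m/s and contact force between the fingers and bar_b below 0.1 N)).
It fails at once if the hammer is moved more than 30 mm (distance of hammer from where it was at the start of the episode above 0.03 m).
It fails at once if the jar is moved more than 30 mm (distance of jar from where it was at the start of the episode above 0.03 m).
It fails at once if the pen cup is moved more than 30 mm (distance of pen_cup from where it was at the start of the episode above 0.03 m).
It also fails if it takes over 72 s, if anything falls off the work surface, if the arm or the gripper's body presses on something with over 40 N, if the wrist force passes 120 N, or if a joint passes its speed limit or range.

## Working session

There is one attempt and no reset: what is moved stays moved. The work goes in short steps, Python scripts to look and compute and a tool call to move; the robot and the scene stay as the last step left them, time stands still between calls to the robot, and variables do not carry over. Pictures are saved under pics/ and viewed, at most 10 in all, crops included, and the job is handed in when it is done.

Besides the shell and the picture viewer there is one more tool, called after "Request:" as name(argument=value, ...) on one line, values as JSON. jog_arm: Moves the arm, as the interface text tells. Its arguments: {"type":"object","properties":{"plan":{"type":"array"},"grip_force":{"type":"number"}},"required":["plan"]}

```bash
mkdir -p pics; ls
cat > h.py <<'E'
import numpy as np, cv2
from plant import status, vision, arm
def snap(n):
    s=vision.snapshot(n); s['frame']=np.array(s['frame']); return s
def ray(s,u,v):
    T=np.array(s['camera_from_world']);R=T[:3,:3];c=-R.T@T[:3,3]
    d=R.T@np.array([(u-s['cx'])/s['fx'],-(v-s['cy'])/s['fy'],-1.]);return c,d
def plane(s,u,v,z):
    c,d=ray(s,u,v);return c+d*(z-c[2])/d[2]
def proj(s,p):
    T=np.array(s['camera_from_world']);q=T[:3,:3]@np.array(p)+T[:3,3]
    return np.array([s['cx']+s['fx']*q[0]/-q[2],s['cy']+s['fy']*-q[1]/-q[2]])
def tri(s1,p1,s2,p2):
    A=[];b=[]
    for s,p in((s1,p1),(s2,p2)):
        c,d=ray(s,*p);d=d/np.linalg.norm(d);M=np.eye(3)-np.outer(d,d);A.append(M);b.append(M@c)
    return np.linalg.lstsq(np.vstack(A),np.hstack(b),rcond=None)[0]
E
python3 - <<'E'
from h import *
for n in('top','side'):
    s=snap(n);print(n,[k for k in s],s['fx'],s['cx'],s['cy'],ray(s,320,200))
    cv2.imwrite(f'pics/{n}0.png',cv2.resize(s['frame'][:,:,::-1],(800,500),interpolation=cv2.INTER_CUBIC))
    np.save(f'pics/{n}0.npy',s,allow_pickle=True)
print(status.get_obs())
E
```

```text
pics
top ['frame', 'fx', 'fy', 'cx', 'cy', 'camera_from_world'] 387.98067210712355 320.0257014265947 196.14866158718138 (array([ 0.44829154, -0.09692608,  1.06574515]), array([ 0.15124219,  0.00843318, -0.98851061]))
side ['frame', 'fx', 'fy', 'cx', 'cy', 'camera_from_world'] 479.98501425721315 331.24673128004434 196.8815687635747 (array([0.00350771, 0.81851   , 0.72095372]), array([ 0.49577323, -0.69554723, -0.52059024]))
{'t': 0.1, 'joint_positions': array([-1.32981267e+00,  2.59262553e-01,  1.53594455e+00, -4.47214023e-06,
        1.34799937e+00, -2.02781686e-01]), 'joint_velocities': array([ 8.44671395e-04, -2.02736900e-03, -3.35044300e-03, -1.19752764e-03,
       -3.13179435e-05,  1.36011965e-05]), 'joint_torque': array([ 2.22230447e-03, -4.38209438e+01, -2.84645247e+01,  7.20515242e-02,
        3.62111174e-02, -4.81999439e-05]), 'tool_pos': array([ 0.23605086, -0.49623929,  0.21791659]), 'ee_rot': array([ 9.75484439e-01,  2.20066942e-01, -1.75918370e-05, -8.06720802e-04]), 'wrist_force': array([0.35561516, 0.71019217, 0.27455425]), 'moment': array([-0.04309536, -0.00642396, -0.00301456]), 'gripper_force': 0.0, 'finger_gap': 1.0010729372846794}
```

View pics/top0.png

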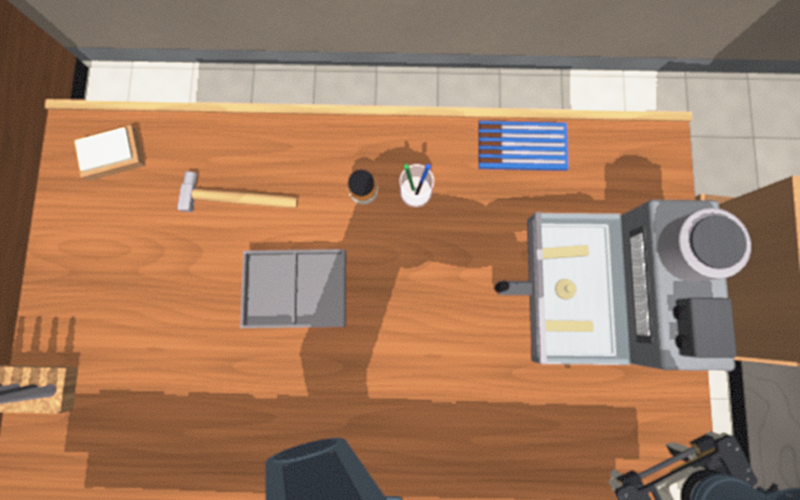

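View pics/side0.png

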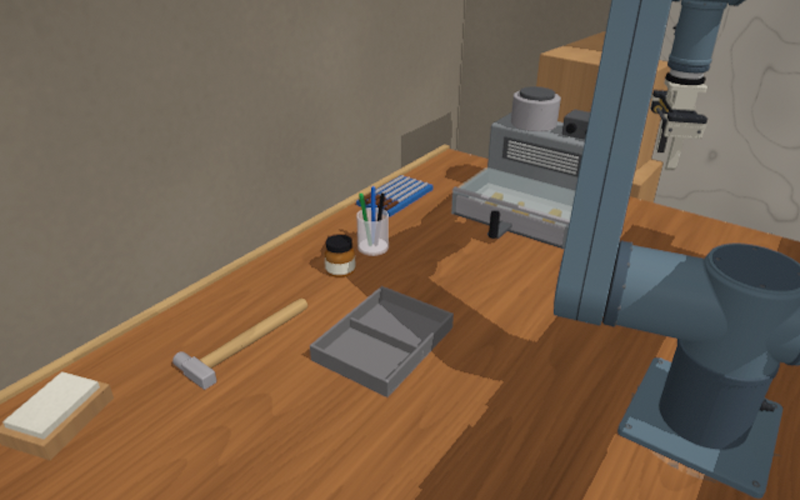

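The top view shows the knob at (502,287), the bars at (565,252) and (570,326), the scrap at (566,289), and the tote at (295,289) with its middle wall running along world x. All are in 800x500 picture pixels. In the side view the knob top is at (494,213) and the tote at (382,340). The hammer, jar and pen cup lie further away in x.

```bash
cat > m.py <<'E'
from h import *
def blob(m,x0,y0,x1,y1,minA=15):
    k=np.zeros(m.shape,np.uint8);k[y0:y1,x0:x1]=m[y0:y1,x0:x1]
    cs,_=cv2.findContours(k,cv2.RETR_EXTERNAL,cv2.CHAIN_APPROX_NONE)
    return [c for c in sorted(cs,key=cv2.contourArea,reverse=True) if cv2.contourArea(c)>=minA]
def brass(s):
    h=cv2.cvtColor(s['frame'],cv2.COLOR_RGB2HSV)
    return ((h[...,0]>15)&(h[...,0]<32)&(h[...,1]>45)&(h[...,2]>90))
def grey(s):
    f=s['frame'].astype(int);return (f.max(2)-f.min(2)<25)&(f.max(2)<175)
E
python3 - <<'E'
from m import *
T=np.load('pics/top0.npy',allow_pickle=True).item();S=np.load('pics/side0.npy',allow_pickle=True).item()
for n,s,b in(('top',T,(425,185,495,280)),('side',S,(370,140,470,200))):
    for c in blob(brass(s),*b):
        r=cv2.minAreaRect(c);print(n,'brass',np.round(r[0],1),np.round(r[1],1),round(r[2],1),cv2.contourArea(c), np.round(plane(s,*r[0],0.032),4) )
        if n=='top':
            q=cv2.boxPoints(r);print(np.round([plane(s,*p,0.032)[:2] for p in q],3).tolist())
for n,s,b in(('top',T,(385,215,425,245)),('side',S,(385,160,410,195))):
    f=s['frame'];m=f.max(2)<60
    for c in blob(m,*b):
        print(n,'knob',cv2.boundingRect(c),cv2.contourArea(c),np.round(cv2.minAreaRect(c)[0],1))
f=T['frame'];print(f[222:238,392:428].max(2))
for n,s,b in(('top',T,(185,190,285,270)),('side',S,(240,225,370,320))):
    for c in blob(grey(s),*b,200):
        a=cv2.approxPolyDP(cv2.convexHull(c),3,True)[:,0];print(n,'tote',a.tolist())
        print(np.round([plane(s,*p,.034)[:2] for p in a],3).tolist(),cv2.minAreaRect(c))
# caster front/panel edge
print(f[200:290:12,415:440].max(2))
E
```

```text
top brass [455.5 260. ] [ 8. 37.] 90.0 257.5 [ 0.4552 -0.4474  0.032 ]
[[0.464, -0.399], [0.467, -0.496], [0.446, -0.495], [0.444, -0.399]]
top brass [452.  201.1] [ 8.3 36.1] 85.9 257.0 [ 0.6113 -0.4431  0.032 ]
[[0.618, -0.394], [0.627, -0.491], [0.605, -0.492], [0.596, -0.395]]
top brass [452.  230.5] [15. 16.] 90.0 185.0 [ 0.5324 -0.4406  0.032 ]
[[0.552, -0.42], [0.553, -0.463], [0.513, -0.461], [0.512, -0.419]]
side brass [444.  169.5] [9.2 4.7] 18.4 30.5 [ 0.4539 -0.4762  0.032 ]
side brass [397.6 156.3] [8.2 4.7] 18.4 27.0 [ 0.6143 -0.4729  0.032 ]
side brass [415.7 169.5] [13.6  2.5] 15.9 21.0 [ 0.5255 -0.424   0.032 ]
top knob (396, 225, 11, 9) 51.5 [401.3 228.8]
side knob (385, 169, 15, 22) 138.5 [392.  179.5]
[[206 183 154 147 153 152 152 152 152 152 156 148 149 155 154 153 153 152
  151 151 152 151 155 150 152 153 152 152 156 153 134 103  91  85  93 111]
 [203 184 150 145 145 149 151 147 148 148 142 133 142 143 148 148 147 147
  145 145 147 145 146 144 148 149 147 148 150 142 127  99  89  96  90 109]
 [203 179 154 147 149 143 136 128 125 123 109 100 109 126 129 128 129 1
[... 2592 characters left out ...]
96  91  87  94 112 127 132 148 159 156
  168 214 233 235 233 234 234]
 [126 128 128 131 131 131 132 112  93  88  93  89 107 133 136 143 162 163
  163 189 225 237 235 234 233]
 [172 170 167 168 171 175 169 171 139 106  95  91  92 124 135 137 153 162
  160 172 216 235 236 234 234]
 [195 193 195 193 195 196 197 195 160 109  86  93  94 101 126 150 192 223
  224 221 225 231 235 234 234]
 [216 214 217 214 216 211 216 216 197 146  94  89  85 101 125 146 184 223
  224 222 222 226 231 231 232]
 [213 212 215 213 216 215 213 218 215 176 106  86  90  96 130 149 155 199
  223 224 223 225 230 235 232]
 [221 220 218 218 219 218 219 221 222 181 111  84  88  83  97 123 136 176
  217 220 220 216 205 199 198]]
```

```bash
cat >> h.py <<'E'
from scipy.spatial.transform import Rotation as Ro
def row(p,yaw_deg,base=None):
    "shift mm / turn deg in current tool axes to reach world TCP p, tool down, tool x at yaw"
    o=status.get_obs();R0=Ro.from_quat(o['ee_rot']);P=o['tool_pos']
    y=np.radians(yaw_deg);R1=Ro.from_matrix(np.array([[np.cos(y),np.sin(y),0],[np.sin(y),-np.cos(y),0],[0,0,-1.]]))
    d=R0.inv().apply(np.array(p)-P)*1000;r=(R0.inv()*R1).as_rotvec(degrees=True)
    tx=R0.apply([1,0,0]);print('at',np.round(P,4),'yaw',round(np.degrees(np.arctan2(tx[1],tx[0])),2),'shift',np.round(d,1),'turn',np.round(r,1))
E
python3 - <<'E'
from m import *
T=np.load('pics/top0.npy',allow_pickle=True).item();S=np.load('pics/side0.npy',allow_pickle=True).item()
print('knob tri',tri(T,(402,229),S,(395.5,172)),plane(T,402,229,.082),plane(S,395.5,172,.082))
print('tote tri',[np.round(tri(T,a,S,b),3).tolist() for a,b in(((275,200),(305,229)),((275,260),(362,251)),((197,201),(248,276)))])
print('bar/scrap mid-top tri',np.round(tri(T,(452,230.5),S,(415.7,169)),3))
a,b=plane(T,422.5,200,.054),plane(T,425,284,.054);print('panel',a,b,np.degrees(np.arctan2(b[1]-a[1],b[0]-a[0])))
f=S['frame'];print(f[164:192,384:404].max(2))
k=plane(T,402,229,.082);row([k[0],k[1],.13],0);row([k[0],k[1],.13],90)
E
```

```text
knob tri [ 0.5314098  -0.29840186  0.07510054] [ 0.52921173 -0.29778895  0.082     ] [ 0.52736375 -0.28564209  0.082     ]
tote tri [[0.606, 0.034, 0.033], [0.445, 0.027, 0.032], [0.599, 0.246, 0.03]]
bar/scrap mid-top tri [ 0.533 -0.443  0.023]
panel [ 0.60914191 -0.35827345  0.054     ] [ 0.3928944  -0.36044332  0.054     ] -179.42510274342257
[[103 103 102 103 105 107 108 111 118 123 122 119 121 128 138 137 132 123
  114 110]
 [101 102 102 102 102 103 102 105 106 108 111 114 116 123 133 135 142 142
  137 134]
 [101 101 101 101 102 103 103 102 101 102 104 107 108 112 115 119 126 130
  135 141]
 [101 100 100 101 101 102 103 102 102 102 101 101 102 104 104 108 108 112
  120 126]
 [100 101 101 101 101 101 102 101  97  79  73  68  70  73  78  94 102 104
  107 109]
 [101 100 101 100 100 101 101 101  91  40  29  22  24  32  36  70 102 102
  101 102]
 [101 102  99 100 101 101 101  98  79  22  23  22  21  24  22  51  94 101
  101 103]
 [102 102 102 102 101 100 101  95  60  21  21  22  23  23  24  45  87 102
  102 102]
 [100 101 102 102 102 103 102  93  53  18  21  22  22  26  22  46  87 10
[... 1105 characters left out ...]
6
   82  75]
 [111 110 109 110 110 101  59  25  19  24  24  22  27  29  57  86  85  80
   73  85]
 [110 110 110 111 111 100  46  21  20  20  21  27  27  32  63  85  79  73
   90 129]
 [109 110 111 111 110 103  72  18  20  21  25  25  27  37  65  79  72  95
  131 145]
 [112 111 112 110 109 107  92  45  18  22  23  26  25  39  59  77 104 133
  145 146]
 [111 111 111 111 109 106 102  87  65  49  38  44  57  61  72 107 137 146
  146 146]
 [110 110 110 108 106 105 105 105 100  95  94  94  95 103 128 137 146 146
  147 147]]
at [ 0.2361 -0.4962  0.2179] yaw 25.43 shift [349.9 -53.2  88.1] turn [-0.1  0.  25.4]
at [ 0.2361 -0.4962  0.2179] yaw 25.43 shift [349.9 -53.2  88.1] turn [ -0.1  -0.1 -64.6]
```

Request:
jog_arm(plan=[[[0.7,44,-7,8,0,0,-8],[0.7,88,-13,17,0,0,-16],[0.7,131,-20,26,0,0,-24],[0.7,175,-27,35,0,0,-32],[0.7,219,-33,44,0,0,-40],[0.7,263,-40,53,0,0,-48],[0.7,306,-47,62,0,0,-56.5],[0.7,350,-53,70,0,0,-64.6]]], grip_force=40)

```text
t: 0.9
tool_pos: [0.5305, -0.297, 0.1477]
ee_rot: [0.705, 0.709, -0.0, -0.001]
wrist_force: [0.1, -0.9, -0.8]
finger_gap: 0.701
gripper_force: 0.0
```

```bash
python3 -c "
from h import *
row([.529,-.297,.032],90)"
```

```text
at [ 0.5305 -0.297   0.1477] yaw 90.38 shift [-1.000e-01 -1.400e+00  1.157e+02] turn [-0.1 -0.   0.4]
```

Request:
jog_arm(plan=[[[0.7,0,-1,40,0,0,0],[0.7,0,-1,80,0,0,0],[0.7,0,-1,112,0,0,0],[0.7,0,-1,112,0,0,0],[0,0,-1,112,0,0,0],[0,0,-1,112,0,0,0],[0,0,-1,112,0,0,0],[0,0,-1,112,0,0,0]]], grip_force=30)

```text
t: 1.7
tool_pos: [0.5293, -0.2994, 0.0384]
ee_rot: [0.707, 0.707, 0.0, 0.002]
wrist_force: [-0.7, 0.7, -0.2]
finger_gap: 0.405
gripper_force: 0.0
```

Request:
jog_arm(plan=[[[0,0,0,0,0,0,0],[0,0,0,0,0,0,0],[0,0,0,0,0,0,0],[0,0,0,0,0,0,0]]])

```text
t: 2.1
tool_pos: [0.5336, -0.2992, 0.0379]
ee_rot: [0.707, 0.707, 0.002, 0.004]
wrist_force: [16.7, 1.5, -5.5]
finger_gap: 0.23
gripper_force: 30.0
```

Request:
jog_arm(plan=[[[0,5,5,0,0,0,0],[0,20,6,0,0,0,0],[0,42,6,0,0,0,0],[0,67,6,0,0,0,0],[0,92,6,0,0,0,0],[0,115,6,0,0,0,0],[0,130,6,0,0,0,0],[0,138,6,0,0,0,0]]])

```text
t: 2.9
tool_pos: [0.5316, -0.1591, 0.0377]
ee_rot: [0.706, 0.708, -0.002, -0.002]
wrist_force: [-13.0, -2.2, 10.7]
finger_gap: 0.233
gripper_force: 30.0
```

Request:
jog_arm(plan=[[[0,6,-3,0,0,0,0],[0,12,-4,0,0,0,0],[0,18,-4,0,0,0,0],[0,18,-4,0,0,0,0]]])

```text
t: 3.3
tool_pos: [0.5314, -0.142, 0.0377]
ee_rot: [0.707, 0.707, 0.001, 0.001]
wrist_force: [-0.4, 1.2, 7.8]
finger_gap: 0.232
gripper_force: 30.0
```

Request:
jog_arm(plan=[[[0.6,0,0,0,0,0,0],[0.6,0,0,0,0,0,0],[0.6,0,0,0,0,0,0],[0.6,0,0,0,0,0,0],[0.6,0,0,-45,0,0,0],[0.6,0,0,-90,0,0,0],[0.6,0,-20,-130,0,0,0],[0.6,0,-50,-165,0,0,0]]])

```text
t: 4.1
tool_pos: [0.481, -0.143, 0.2035]
ee_rot: [0.707, 0.707, 0.0, 0.001]
wrist_force: [0.8, -0.4, 0.4]
finger_gap: 0.603
gripper_force: 0.0
```

Request:
jog_arm(plan=[[[0.6,-35,-32,0,0,0,0],[0.6,-70,-64,0,0,0,0],[0.6,-105,-96,0,0,0,0],[0.6,-140,-128,0,0,0,0],[0.6,-175,-160,0,0,0,0],[0.6,-210,-192,0,0,0,0],[0.6,-245,-215,0,0,0,0],[0.6,-290,-235,0,0,0,0]]])

```text
t: 4.9
tool_pos: [0.2439, -0.4331, 0.2017]
ee_rot: [0.707, 0.707, 0.0, -0.0]
wrist_force: [1.3, -0.1, 0.6]
finger_gap: 0.6
gripper_force: 0.0
```

```bash
cat > look.py <<'E'
from m import *
import sys
k=sys.argv[1]
D={n:snap(n) for n in('top','side')};T,S=D['top'],D['side']
for n in D: np.save(f'pics/{n}{k}.npy',D[n],allow_pickle=True)
cv2.imwrite(f'pics/two{k}.png',cv2.cvtColor(np.vstack([cv2.resize(T['frame'][150:300,170:510],(680,300)),cv2.resize(S['frame'][120:270,240:580],(680,300))]),cv2.COLOR_RGB2BGR))
for n,b in(('top',(330,185,480,280)),('side',(340,140,520,260))):
    s=D[n]
    for c in blob(brass(s),*b,40):
        (c0,wh,a)=cv2.minAreaRect(c);q=cv2.boxPoints((c0,(wh[0]+1,wh[1]+1),a))
        print(n,np.round(c0,1),np.round(wh,1),round(a,1),'z32:',np.round(plane(s,*c0,.032)[:2],4).tolist(),'corners',np.round([plane(s,*p,.032)[:2] for p in q],3).tolist())
o=status.get_obs();print(o['t'],o['tool_pos'],o['finger_gap'])
E
python3 look.py 1
```

```text
top [393.5 259.5] [ 9. 41.] 90.0 z32: [0.4527, -0.2848] corners [[0.464, -0.23], [0.467, -0.34], [0.441, -0.34], [0.438, -0.23]]
top [392.  200.5] [ 9.4 40.5] 86.1 z32: [0.6093, -0.2819] corners [[0.618, -0.225], [0.629, -0.337], [0.6, -0.338], [0.59, -0.227]]
top [393.5 230. ] [16. 15.] 90.0 z32: [0.5302, -0.2854] corners [[0.552, -0.264], [0.553, -0.307], [0.508, -0.306], [0.507, -0.264]]
side [420. 194.] [ 9.9 19.8] 45.0 z32: [0.4494, -0.2949] corners [[0.466, -0.259], [0.469, -0.361], [0.432, -0.332], [0.431, -0.234]]
side [371.5 179. ] [ 9.2 17.7] 45.0 z32: [0.6054, -0.29] corners [[0.621, -0.256], [0.631, -0.352], [0.59, -0.324], [0.582, -0.232]]
side [394.3 187.4] [15.2 12.1] 26.6 z32: [0.5263, -0.2853] corners [[0.544, -0.257], [0.564, -0.328], [0.508, -0.315], [0.491, -0.245]]
side [511.8 148.3] [11.2 18.6] 11.3 z32: [0.3284, -0.7603] corners [[0.33, -0.679], [0.367, -0.843], [0.327, -0.848], [0.293, -0.684]]
5.0 [ 0.24273887 -0.43773997  0.20141326] 0.594479206274398
```

View pics/two1.png

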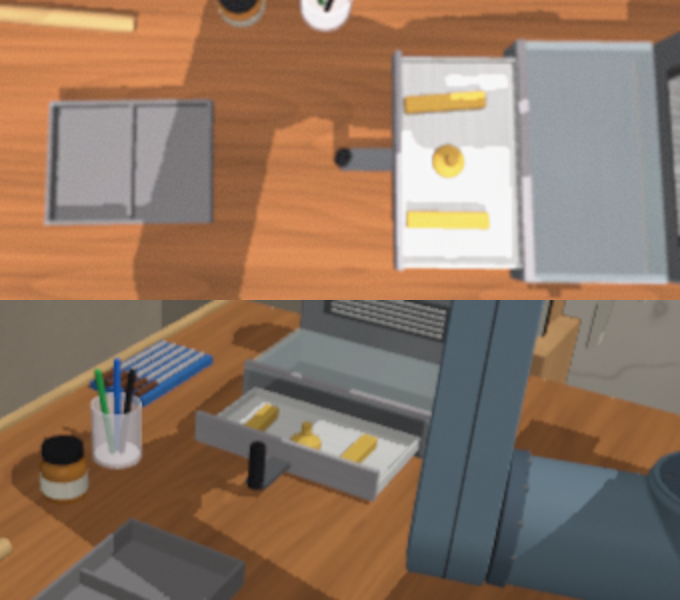

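The picture shows the tray out, with both bars and the scrap upright and clear of the guard. In top-view pixels, bar A is at (393,259), bar B at (392,200) and the scrap at (393,230). The tote is at (193–276, 200–261).

Run:
```python
from m import *
T=np.load('pics/top1.npy',allow_pickle=True).item();S=np.load('pics/side1.npy',allow_pickle=True).item()
cs=blob(brass(S),340,140,450,230,40)
ct=blob(brass(T),330,185,480,280,40)
for i in (0,1):
    t=ct[i][:,0];s=cs[i][:,0]
    # axis by line fit
    v=cv2.fitLine(np.argwhere(cv2.drawContours(np.zeros((400,640),np.uint8),ct,i,1,-1))[:,::-1].astype(np.float32),cv2.DIST_L2,0,.01,.01).ravel()
    a=plane(T,v[2]-20*v[0],v[3]-20*v[1],.032);b=plane(T,v[2]+20*v[0],v[3]+20*v[1],.032)
    d=b-a;print('axis',np.degrees(np.arctan2(d[1],d[0]))%180,'c',(a+b)/2)
    st=s[s[:,1]==s[:,1].min()].mean(0)
    # far(-y) end top face: right-top corner in top view
    for w in(-1,1):
        tc=t[np.argmax(t[:,0]+w*.5*t[:,1])]
        print('far end tri',np.round(tri(T,tc+[.5,.5*w],S,st-[0,.5]),4))
row([.454,-.285,.09],91.5)
```

```text
axis 89.42947176454182 c [ 0.45282087 -0.28484129  0.032     ]
far end tri [ 0.4628 -0.3388  0.035 ]
far end tri [ 0.4521 -0.3335  0.041 ]
axis 95.86035941994028 c [ 0.60912085 -0.28243386  0.032     ]
far end tri [ 0.6244 -0.3375  0.031 ]
far end tri [ 0.6102 -0.3314  0.037 ]
at [ 0.2427 -0.4377  0.2014] yaw 89.72 shift [154.  210.6 110.9] turn [-0.   0.1 -1.8]
```

Request:
jog_arm(plan=[[[0.6,26,35,5,0,0,0],[0.6,51,70,15,0,0,0],[0.6,77,105,30,0,0,0],[0.6,103,140,50,0,0,0],[0.6,128,176,70,0,0,0],[0.6,154,211,100,0,0,0],[0.6,154,211,130,0,0,0],[0.6,154,211,140,0,0,0]]])

```text
t: 5.8
tool_pos: [0.4556, -0.275, 0.0585]
ee_rot: [0.706, 0.708, -0.0, -0.003]
wrist_force: [0.7, -0.6, 0.2]
finger_gap: 0.595
gripper_force: 0.0
```

```bash
python3 -c "
from h import *
row([.454,-.285,.016],90)"
```

```text
at [ 0.4556 -0.275   0.0585] yaw 90.21 shift [-10.2  -1.5  42.5] turn [-0.3 -0.3  0.2]
```

Request:
jog_arm(plan=[[[0.6,-5,-1,15,0,0,0],[0.6,-7,-1,30,0,0,0],[0.6,-7,-1,38,0,0,0],[0.6,-7,-1,41,0,0,0],[0,-7,-1,42,0,0,0],[0,-7,-1,42,0,0,0],[0,-7,-1,42,0,0,0],[0,-7,-1,42,0,0,0]]])

```text
t: 6.6
tool_pos: [0.4558, -0.2859, 0.0202]
ee_rot: [0.707, 0.707, 0.0, 0.001]
wrist_force: [-0.9, -0.7, 0.4]
finger_gap: 0.307
gripper_force: 0.0
```

Request:
jog_arm(plan=[[[0,0,0,0,0,0,0],[0,0,0,0,0,0,0],[0,0,0,0,0,0,0]]], grip_force=40)

```text
t: 6.9
tool_pos: [0.4553, -0.2857, 0.0201]
ee_rot: [0.707, 0.707, -0.0, -0.0]
wrist_force: [-3.1, 0.6, 6.5]
finger_gap: 0.256
gripper_force: 40.0
```

Request:
jog_arm(plan=[[[0,0,0,-10,0,0,0],[0,0,0,-35,0,0,0],[0,0,0,-65,0,0,0],[0,0,0,-95,0,0,0],[0,20,3,-120,0,0,4],[0,50,10,-130,0,0,11],[0,85,18,-130,0,0,19],[0,120,27,-130,0,0,27]]])

```text
t: 7.7
tool_pos: [0.4826, -0.1644, 0.1502]
ee_rot: [0.854, 0.52, 0.0, 0.0]
wrist_force: [0.2, 0.5, -5.0]
finger_gap: 0.252
gripper_force: 40.0
```

```bash
python3 -c "
from h import *
o=status.get_obs();print(o['finger_gap'],o['wrist_force'])
row([.52,.189,.12],1.7)"
```

```text
0.2520796182498194 [ 0.24623669  0.45682275 -5.00665974]
at [ 0.4826 -0.1644  0.1502] yaw 62.63 shift [ 331.  -129.2   30.3] turn [ 0.  -0.  60.9]
```

Request:
jog_arm(plan=[[[0,40,-16,0,0,0,7],[0,82,-32,0,0,0,15],[0,125,-49,0,0,0,23],[0,168,-66,5,0,0,31],[0,211,-83,10,0,0,39],[0,254,-100,20,0,0,47],[0,295,-116,26,0,0,55],[0,331,-129,30,0,0,61]]])

```text
t: 8.5
tool_pos: [0.5166, 0.1855, 0.1197]
ee_rot: [1.0, 0.02, -0.0, -0.0]
wrist_force: [1.1, -0.2, -3.5]
finger_gap: 0.257
gripper_force: 40.0
```

```bash
python3 -c "
from h import *
row([.52,.189,.014],1.7)"
```

```text
at [0.5166 0.1855 0.1197] yaw 2.31 shift [  3.6  -3.4 105.7] turn [-0.   0.1  0.6]
```

Request:
jog_arm(plan=[[[0,2,-2,25,0,0,0],[0,2,-2,50,0,0,0],[0,2,-2,72,0,0,0],[0,2,-2,88,0,0,0],[0,2,-2,95,0,0,0],[0,2,-2,99,0,0,0],[0,2,-2,102,0,0,0],[0,2,-2,104,0,0,0]]])

```text
t: 9.3
tool_pos: [0.5198, 0.1857, 0.0167]
ee_rot: [1.0, 0.023, 0.001, -0.0]
wrist_force: [-0.1, 0.8, -4.1]
finger_gap: 0.252
gripper_force: 40.0
```

Request:
jog_arm(plan=[[[0,0,0,2,0,0,0],[0,0,0,3,0,0,0],[0,0,0,3,0,0,0]]])

```text
t: 9.6
tool_pos: [0.5193, 0.1856, 0.0134]
ee_rot: [1.0, 0.023, 0.0, -0.0]
wrist_force: [0.3, -0.1, -4.2]
finger_gap: 0.254
gripper_force: 40.0
```

Request:
jog_arm(plan=[[[0,0,0,1,0,0,0],[0,0,0,2,0,0,0],[0,0,0,2,0,0,0]]])

```text
t: 9.9
tool_pos: [0.5195, 0.1856, 0.0131]
ee_rot: [1.0, 0.023, 0.001, 0.0]
wrist_force: [-4.5, -0.9, 11.4]
finger_gap: 0.255
gripper_force: 40.0
```

Contact with the tote floor; I'll release with a limited opening and rise.

Request:
jog_arm(plan=[[[0.27,0,0,-1,0,0,0],[0.3,0,0,-1,0,0,0],[0.42,0,0,-1,0,0,0],[0.42,0,0,-1,0,0,0],[0.42,0,0,-20,0,0,0],[0.42,0,0,-50,0,0,0],[0.42,0,0,-90,0,0,0],[0.6,0,0,-135,0,0,0]]], grip_force=30)

```text
t: 10.7
tool_pos: [0.5182, 0.1855, 0.1464]
ee_rot: [1.0, 0.023, -0.001, 0.0]
wrist_force: [0.7, 1.0, -0.4]
finger_gap: 0.466
gripper_force: 0.0
```

```bash
python3 -c "
from h import *
row([.611,-.282,.12],95.7)"
```

```text
at [0.5182 0.1855 0.1464] yaw 2.64 shift [ 71.3 471.2  26.3] turn [ -0.1   0.1 -93.1]
```

Request:
jog_arm(plan=[[[0.6,6,43,0,0,0,-8],[0.6,13,86,0,0,0,-16],[0.6,20,129,0,0,0,-24],[0.6,26,172,0,0,0,-32.5],[0.6,33,215,0,0,0,-41],[0.6,39,258,0,0,0,-49.5],[0.6,46,301,0,0,0,-58],[0.6,52,344,0,0,0,-66.5]]])

```text
t: 11.5
tool_pos: [0.5871, -0.1575, 0.146]
ee_rot: [0.822, 0.57, 0.0, -0.0]
wrist_force: [0.7, 0.6, -0.5]
finger_gap: 0.601
gripper_force: 0.0
```

```bash
python3 -c "
from h import *
row([.611,-.282,.06],95.7)"
```

```text
at [ 0.5871 -0.1575  0.146 ] yaw 69.46 shift [-108.3   66.    86. ] turn [ -0.   -0.  -26.2]
```

Request:
jog_arm(plan=[[[0.6,-35,20,0,0,0,-7],[0.6,-70,42,10,0,0,-15],[0.6,-100,60,30,0,0,-22],[0.6,-108,66,60,0,0,-26],[0.6,-108,66,80,0,0,-26],[0.6,-108,66,80,0,0,-26]]])

```text
t: 12.1
tool_pos: [0.6077, -0.2792, 0.0619]
ee_rot: [0.675, 0.738, -0.001, -0.004]
wrist_force: [-0.1, 1.6, -0.9]
finger_gap: 0.595
gripper_force: 0.0
```

```bash
python3 -c "
from h import *
row([.611,-.282,.019],95.7)"
```

```text
at [ 0.6077 -0.2792  0.0619] yaw 95.04 shift [-3.2  3.3 42.9] turn [-0.3 -0.3 -0.7]
```

Request:
jog_arm(plan=[[[0.6,-3,3,18,0,0,0],[0.6,-3,3,34,0,0,0],[0.6,-3,3,42,0,0,0],[0.6,-3,3,45,0,0,0],[0,-3,3,45,0,0,0],[0,-3,3,45,0,0,0],[0,-3,3,45,0,0,0],[0,-3,3,45,0,0,0]]])

```text
t: 12.9
tool_pos: [0.6138, -0.2829, 0.0219]
ee_rot: [0.675, 0.738, 0.0, 0.001]
wrist_force: [0.7, -0.4, 0.8]
finger_gap: 0.305
gripper_force: 0.0
```

Request:
jog_arm(plan=[[[0,0,0,0,0,0,0],[0,0,0,0,0,0,0],[0,0,0,0,0,0,0]]], grip_force=40)

```text
t: 13.2
tool_pos: [0.6131, -0.283, 0.0217]
ee_rot: [0.675, 0.738, -0.0, -0.0]
wrist_force: [-4.2, -0.4, 6.3]
finger_gap: 0.252
gripper_force: 40.0
```

Request:
jog_arm(plan=[[[0,0,0,-10,0,0,0],[0,0,0,-35,0,0,0],[0,0,0,-65,0,0,0],[0,0,0,-95,0,0,0],[0,20,-3,-120,0,0,4],[0,50,-10,-130,0,0,11],[0,85,-18,-130,0,0,19],[0,120,-27,-130,0,0,27]]])

```text
t: 14.0
tool_pos: [0.5755, -0.1644, 0.1513]
ee_rot: [0.83, 0.557, 0.0, -0.0]
wrist_force: [0.2, -0.6, -4.4]
finger_gap: 0.256
gripper_force: 40.0
```

```bash
python3 -c "
from h import *
o=status.get_obs();print(o['finger_gap'],o['wrist_force'])
row([.523,.083,.12],1.7)"
```

```text
0.2555536901156303 [ 0.20083428 -0.55094411 -4.38965493]
at [ 0.5755 -0.1644  0.1513] yaw 67.75 shift [ 209.  -142.3   31.4] turn [-0.  -0.1 66. ]
```

Request:
jog_arm(plan=[[[0,26,-18,0,0,0,8],[0,52,-36,0,0,0,16],[0,78,-54,0,0,0,24.5],[0,105,-72,0,0,0,33],[0,131,-89,5,0,0,41.5],[0,157,-107,15,0,0,50],[0,183,-125,24,0,0,58],[0,209,-142,30,0,0,66]]])

```text
t: 14.8
tool_pos: [0.5208, 0.0828, 0.1203]
ee_rot: [1.0, 0.015, -0.001, -0.0]
wrist_force: [-0.5, -0.5, -5.2]
finger_gap: 0.255
gripper_force: 40.0
```

```bash
python3 look.py 2; python3 -c "
from h import *
row([.523,.083,.015],1.7)"
```

```text
top [394. 230.] [16. 16.] 90.0 z32: [0.5302, -0.2867] corners [[0.552, -0.264], [0.553, -0.31], [0.508, -0.309], [0.507, -0.264]]
side [394.4 188.4] [14.4 12.6] 36.9 z32: [0.5232, -0.2802] corners [[0.545, -0.259], [0.557, -0.33], [0.501, -0.302], [0.492, -0.234]]
14.9 [0.51944142 0.08507801 0.11984909] 0.25218707849834665
at [0.5194 0.0851 0.1198] yaw 2.06 shift [  3.9   2.5 104.8] turn [-0.1  0.2  0.4]
```

View pics/two2.png

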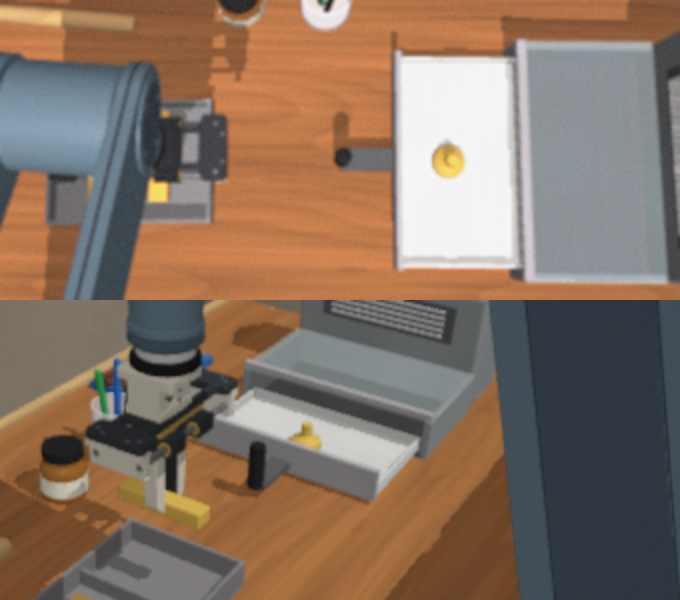

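The side picture shows the second bar level in the grip above the tote's near compartment. The tote's right corners are unmoved at crop (213,101) and (213,223), and the scrap is upright at (448,160).

Request:
jog_arm(plan=[[[0,2,2,25,0,0,0],[0,2,2,50,0,0,0],[0,2,2,72,0,0,0],[0,2,2,88,0,0,0],[0,2,2,95,0,0,0],[0,2,2,99,0,0,0],[0,2,2,102,0,0,0],[0,2,2,103,0,0,0]]])

```text
t: 15.7
tool_pos: [0.5246, 0.0792, 0.0186]
ee_rot: [1.0, 0.019, 0.001, 0.0]
wrist_force: [-0.5, -0.1, -5.4]
finger_gap: 0.256
gripper_force: 40.0
```

Request:
jog_arm(plan=[[[0,0,0,1,0,0,0],[0,0,0,2,0,0,0],[0,0,0,2,0,0,0]]])

```text
t: 16.0
tool_pos: [0.5242, 0.0793, 0.0164]
ee_rot: [1.0, 0.018, 0.0, 0.0]
wrist_force: [-0.0, 0.2, -4.8]
finger_gap: 0.249
gripper_force: 40.0
```

Request:
jog_arm(plan=[[[0,0,1,1,0,0,0],[0,0,1,2,0,0,0],[0,0,1,2,0,0,0]]])

```text
t: 16.3
tool_pos: [0.5243, 0.0782, 0.0147]
ee_rot: [1.0, 0.019, 0.0, 0.0]
wrist_force: [-1.7, 0.4, 2.4]
finger_gap: 0.253
gripper_force: 40.0
```

Request:
jog_arm(plan=[[[0.27,0,0,0,0,0,0],[0.3,0,0,0,0,0,0],[0.38,0,0,0,0,0,0],[0.38,0,0,0,0,0,0],[0.38,0,0,-20,0,0,0],[0.38,0,0,-50,0,0,0],[0.38,0,0,-90,0,0,0],[0.6,0,0,-135,0,0,0]]], grip_force=30)

```text
t: 17.1
tool_pos: [0.5231, 0.0784, 0.1497]
ee_rot: [1.0, 0.018, -0.001, -0.0]
wrist_force: [1.1, -0.0, -0.4]
finger_gap: 0.427
gripper_force: 0.0
```

```bash
python3 -c "
from h import *
row([.531,-.142,.13],90)"
```

```text
at [0.5231 0.0784 0.1497] yaw 2.11 shift [-2.000e-01  2.205e+02  1.960e+01] turn [ -0.1   0.1 -87.9]
```

Request:
jog_arm(plan=[[[0.6,0,28,0,0,0,-8.5],[0.6,0,56,0,0,0,-17],[0.6,0,84,0,0,0,-25.5],[0.6,0,112,0,0,0,-34],[0.6,0,140,0,0,0,-42.5],[0.6,0,168,0,0,0,-51],[0.6,0,195,0,0,0,-59.5],[0.6,0,220,0,0,0,-68]]])

```text
t: 17.9
tool_pos: [0.5321, -0.1428, 0.1492]
ee_rot: [0.817, 0.577, 0.0, 0.0]
wrist_force: [-0.5, -0.5, -0.9]
finger_gap: 0.6
gripper_force: 0.0
```

```bash
python3 -c "
from h import *
row([.531,-.142,.038],90)"
```

```text
at [ 0.5321 -0.1428  0.1492] yaw 70.45 shift [  0.4  -1.4 111.2] turn [  0.    0.  -19.6]
```

Request:
jog_arm(plan=[[[0.6,0,-1,20,0,0,-8],[0.6,0,-1,40,0,0,-16],[0.6,0,-1,75,0,0,-19.6],[0.6,0,-1,105,0,0,-19.6],[0.6,0,-1,111,0,0,-19.6],[0,0,-1,111,0,0,-19.6],[0,0,-1,111,0,0,-19.6],[0,0,-1,111,0,0,-19.6]]])

```text
t: 18.7
tool_pos: [0.5325, -0.1418, 0.0399]
ee_rot: [0.709, 0.705, 0.001, 0.002]
wrist_force: [-0.3, 0.4, 0.8]
finger_gap: 0.396
gripper_force: 0.0
```

Request:
jog_arm(plan=[[[0,0,0,0,0,0,0],[0,0,0,0,0,0,0],[0,0,0,0,0,0,0],[0,0,0,0,0,0,0]]])

```text
t: 19.1
tool_pos: [0.5314, -0.1415, 0.0392]
ee_rot: [0.709, 0.705, -0.0, 0.001]
wrist_force: [-2.9, -0.2, 7.2]
finger_gap: 0.231
gripper_force: 30.0
```

Run:
```python
from m import *
for n in('top','side'):
    s=snap(n);b=(180,185,290,275) if n=='top' else(230,215,380,330)
    for c in blob(brass(s),*b,40):
        (c0,wh,a)=cv2.minAreaRect(c);q=cv2.boxPoints((c0,wh,a));print(n,np.round(c0,1),np.round(wh,1),a,np.round(plane(s,*c0,.025),4))
    if n=='top':
        c=blob(grey(s),185,190,285,270,200);print([cv2.boundingRect(x) for x in c])
    cv2.imwrite(f'pics/{n}3.png',cv2.resize(s['frame'][150:350,170:430,::-1],(780,600)))
```

```text
top [218.7 230.5] [10.8 41.2] 1.9091525077819824 [0.5186 0.1816 0.025 ]
top [258.  229.5] [41. 10.] 90.0 [0.5238 0.0764 0.025 ]
[(193, 200, 92, 70)]
side [295.1 280.3] [49.8 14.3] 23.428691864013672 [0.5143 0.1942 0.025 ]
side [321.5 254.9] [45.9 13. ] 22.166345596313477 [0.5193 0.0876 0.025 ]
side [236.  246.3] [10.5 20.2] 59.03623962402344 [0.705  0.1797 0.025 ]
```

View pics/top3.png

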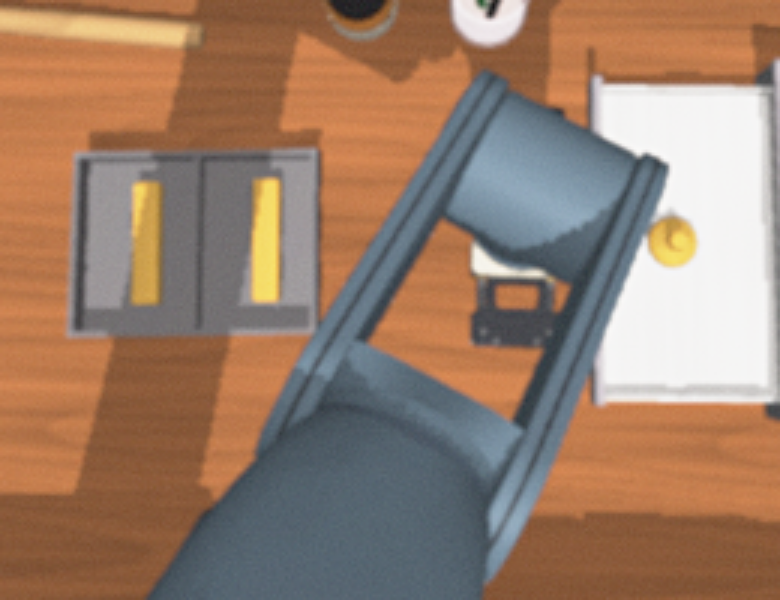

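The picture shows one bar in each tote compartment, lying flat and lengthways at (147,242) and (266,240). The scrap is upright in the tray at (672,241). Next I push the tray home.

Request:
jog_arm(plan=[[[0,-8,0,0,0,0,0],[0,-25,0,0,0,0,0],[0,-48,1,0,0,0,0],[0,-73,1,0,0,0,0],[0,-98,2,0,0,0,0],[0,-121,2,0,0,0,0],[0,-138,3,0,0,0,0],[0,-148,3,0,0,0,0]]])

```text
t: 20.0
tool_pos: [0.5334, -0.2909, 0.0392]
ee_rot: [0.709, 0.705, -0.0, 0.0]
wrist_force: [-1.8, 2.0, 7.8]
finger_gap: 0.231
gripper_force: 30.0
```

Request:
jog_arm(plan=[[[0,-4,0,0,0,0,0],[0,-8,0,0,0,0,0],[0,-12,0,0,0,0,0],[0,-16,0,0,0,0,0],[0,-16,0,0,0,0,0]]])

```text
t: 20.5
tool_pos: [0.5334, -0.3001, 0.0389]
ee_rot: [0.709, 0.705, 0.003, -0.003]
wrist_force: [-0.5, 17.4, 12.3]
finger_gap: 0.234
gripper_force: 30.0
```

Request:
jog_arm(plan=[[[0,4,0,0,0,0,0],[0.6,4,0,0,0,0,0],[0.6,4,0,0,0,0,0],[0.6,4,0,0,0,0,0],[0.6,4,0,0,0,0,0],[0.6,4,0,-45,0,0,0],[0.6,4,0,-90,0,0,0],[0.6,4,0,-140,0,0,0]]])

```text
t: 21.3
tool_pos: [0.5327, -0.301, 0.1786]
ee_rot: [0.709, 0.705, -0.0, -0.001]
wrist_force: [0.7, -1.3, -0.8]
finger_gap: 0.597
gripper_force: 0.0
```

Request:
jog_arm(plan=[[[0.6,0,-40,0,0,0,0],[0.6,-10,-80,0,0,0,0],[0.6,-30,-120,0,0,0,0],[0.6,-50,-160,0,0,0,0],[0.6,-80,-200,0,0,0,0],[0.6,-110,-235,0,0,0,0],[0.6,-140,-270,0,0,0,0],[0.6,-140,-270,0,0,0,0]]])

```text
t: 22.1
tool_pos: [0.2586, -0.4438, 0.1783]
ee_rot: [0.711, 0.703, -0.001, 0.0]
wrist_force: [0.1, -0.2, 0.1]
finger_gap: 0.599
gripper_force: 0.0
```

Run:
```python
from m import *
T0=np.load('pics/top0.npy',allow_pickle=True).item();T=snap('top')
for s in(T0,T):
    f=s['frame']
    for c in blob(f.max(2)<60,370,215,425,245): print('knob',cv2.boundingRect(c))
    for c in blob(brass(s),185,185,500,280,40): r=cv2.minAreaRect(c);print('brass',np.round(r[0],1))
cv2.imwrite('pics/top4.png',cv2.resize(T['frame'][130:310,170:510,::-1],(793,420)))
print(status.get_obs()['t'],status.get_obs()['wrist_force'])
```

```text
knob (396, 225, 11, 9)
brass [455.5 260. ]
brass [452.  201.1]
brass [452.  230.5]
knob (396, 225, 11, 8)
brass [258.  229.5]
brass [218.5 230.5]
brass [452.  230.5]
22.15 [-0.11643517  0.90947976 -0.49185027]
```

View pics/top4.png

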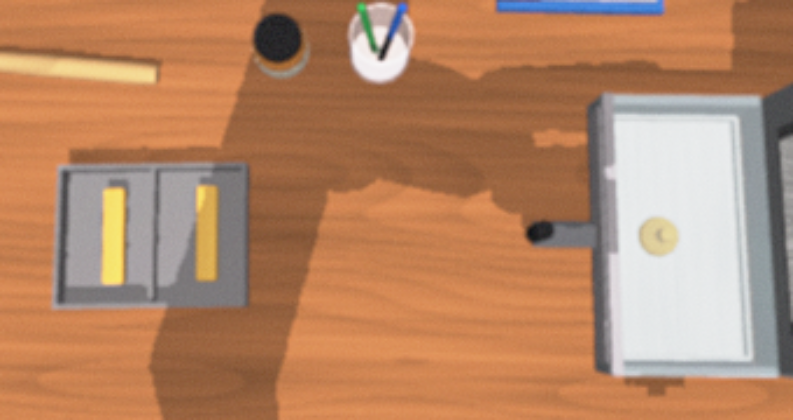

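The last picture shows the tray flush with the caster front, with the knob at the same pixel as at the start, and it met a firm stop when pushed. The scrap is in the tray at (659,236), the bars are in the tote, and the jar and cup are untouched.

```bash
python3 -c "
from plant import arm
print(arm.hand_in())"
```

```text
the job is handed in; nothing more can be done
None
```

I handed the job in at about 22 s. One bar lies flat and lengthways in each tote compartment, the scrap is still in the tray, and the tray is pushed home against its stop. The jar and pen cup look unmoved and the arm went nowhere near the hammer; the hand-in gave no verdict.

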